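Load a tube carrier into the reader's sprung lift

TASK

Load the reader: push its shutter fully open, set the blue tube carrier down on the raised lift inside the port, with the carrier's notch over the yellow key, and let go of it. Then press the carrier down against the spring until the catch snaps over its foot, and leave it held down. Keep the tubes upright, do not drop the carrier, and do not shift or tip the amber bottle, the wash bottle or the timer.

Things in the scene. Friction and masses are not known exactly. Their poses are not given: they have to be found in the camera images.
- reader: White benchtop tube reader, fixed to the bench, standing differently each time. Origin on the bench under the middle of its square port; x to its rear, y to its left, z up. Housing x -58 to +142 mm, y +-50 mm; grey deck 62 mm above the bench; behind the port (x +64 to +138) a cowl, top 94 mm above the bench. 6 mm high shutter rails stand on the deck at y +-46 to +-50 mm.
- port (a point): Middle of the port's mouth, at deck height (62 mm above the bench); axes as the reader's. The port is a straight-sided well 79 x 79 mm; its mouth flares outward by 4 mm at 45 degrees over the top 4 mm.
- key (a point): Top of the yellow key rib in the well, 58 mm above the bench: 10 mm wide (y), standing 6 mm out of the rear (+x) wall of the well, from there to the well's floor; a yellow square on the deck marks it. Axes as the reader's.
- shutter (a joint): Flat aluminium dust shutter sliding on the deck towards the reader's rear (+x) into the cowl: 0 = port wholly covered, 0.092 m = fully open (end stop); it starts nearly shut. 2 to 3 N moves it and it stays where it is left.
- shutter_tab (a point): Middle of the top edge of the shutter's black upright tab, by which it is pushed: 60 mm wide (y), 8 mm thick (x), its top 20 mm and its lower edge 4 mm above the deck. Moves with the shutter; axes as the reader's. Shut, it stands 42 mm in front of the port's middle; fully open, 50 mm behind it.
- lift (a joint): Sprung aluminium platform (64 x 64 mm) in the port: 0 = raised, its top 10 mm below the deck (52 mm above the bench); the value is how far it has sunk, at most 0.028 m. The spring pushes up with about 3.6 N when raised, 12 N at the bottom; the carrier's weight hardly sinks it.
- catch (a joint): Bevelled spring catch in the front (-x) wall of the well, red release paddle outside on the reader's front. 0 = nose out, 7 mm into the well; the value is how far it is pushed back (at most 0.009 m). The carrier's foot pushes it aside; once the lift has sunk a little over 0.024 m it springs back over the foot and holds it at about 0.024 m. Takes 10 to 18 N of downward push in all.
- carrier: Blue carrier with four purple-capped tubes, 0.2 to 0.3 kg, on the bench, turned any way round. Origin: middle of its underside, z up. Foot flange 76 x 76 x 8 mm, above it a 62 x 62 mm block up to 34 mm; cap tops at 89 mm, cap centres at x, y = +-21 mm. Underside 52 mm above the bench on the raised lift, 28 mm when caught; the wrong way round it stays perched on the key, leaning about 5 degrees.
- notch (a point): Middle of the carrier's notch, 14 mm wide and 7 mm deep, in the +x edge of its foot flange, below a yellow stripe. The carrier goes into the port only with this notch over the key (carrier x axis along reader x axis). Axes as the carrier's.
- handle_top (a point): Middle of the top face of the carrier's black square hand grip: 20 x 20 mm, 90 to 122 mm above the carrier's underside, sides parallel to the carrier's x and y, in the middle of the carrier; a yellow bar on its top lies towards the notch.
- reagent_bottle: Amber bottle with a black cap, 46 mm diameter, 98 mm high, origin at the middle of its underside, on the bench near the carrier. Leave it alone.
- wash_bottle: White wash bottle, red top, bent nozzle, 187 mm high; its body, 58 mm diameter, is centred 20 mm along +x from its origin on the bench, the nozzle reaches to x = -49 mm. Leave it alone.
- timer: Cream wind-up timer, 66 x 66 x 44 mm, origin at the middle of its underside. Leave it alone.

How it is judged (in metres and radians):
On the way, in this order (a step that is already met when the one before it is completed fails the run):
1. the shutter is pushed fully open (value of joint shutter above 0.085 m), for 0.2 s.
2. the carrier stands on the raised lift, its notch over the key, and has been let go (horizontal distance between carrier and reader below 0.004 m and angle between carrier's own z axis and vertical below 0.06 rad and z of carrier in the frame of reader between 0.044 and 0.0552 m and value of joint lift below 0.008 m and contact force between the fingers and carrier below 0.2 N), for 0.2 s.
3. the carrier has been pressed down and the catch has sprung back over its foot (horizontal distance between carrier and reader below 0.004 m and angle between carrier's own z axis and vertical below 0.06 rad and z of carrier in the frame of reader below 0.031 m and value of joint lift above 0.021 m and value of joint catch below 0.0025 m), for 0.2 s.
At the end, for the whole second after the job is handed in: Carrier at rest in the port, upright (0.06 rad), within 4 mm of its middle, underside under 31 mm above the bench; lift sunk over 21 mm; catch out again (within 2.5 mm) over the foot; shutter open over 84 mm; both bottles and the timer upright (all of step 3 and value of joint shutter above 0.084 m and linear speed of carrier below 0.02 m/s and angle between each of reagent_bottle, wash_bottle, timer's own z axis and vertical below 0.15 rad); the robot touches nothing.
It fails at once if the carrier is dropped (falls freely by more than about 20 mm) (contact force between the fingers and carrier below 0.1 N and linear speed of carrier above 0.55 m/s and z of carrier in the frame of reader above 0.06 m).
It fails at once if the carrier is tipped by more than about 25 degrees (angle between carrier's own z axis and vertical above 0.45 rad).
It fails at once if the amber bottle is shifted by more than 25 mm or tipped (distance of reagent_bottle from where it was at the start of the episode above 0.025 m or angle between reagent_bottle's own z axis and vertical above 0.35 rad).
It fails at once if the wash bottle is shifted by more than 25 mm or tipped (distance of wash_bottle from where it was at the start of the episode above 0.025 m or angle between wash_bottle's own z axis and vertical above 0.35 rad).
It fails at once if the timer is shifted by more than 25 mm or tipped (distance of timer from where it was at the start of the episode above 0.025 m or angle between timer's own z axis and vertical above 0.35 rad).
It also fails if it takes over 51 s, if anything falls off the work surface, if the arm or the gripper's body presses on something with over 40 N, if the wrist force passes 120 N, or if a joint passes its speed limit or range.

ROBOT

A 6-joint arm with a two-finger parallel gripper is mounted at the origin on a cart in front of the work surface, level with it; the furniture and walls round the work are solid. World frame = base frame: x ahead of the robot, y to its left, z up, the work surface at z = 0. Lengths are in mm, angles in degrees, forces in N, time in s.
With the tool pointing down it reaches from about 300 to 850 mm from the base axis. Payload 4.2 kg.
Tool frame: the origin (TCP) lies midway between the tips of the shut fingers; the grasp point (between the pads) lies 19 mm behind it; z points along the fingers, y is the line along which they close (so a half turn about z gives the same grasp; the last joint's range is limited). The gripper opens to 91 mm and grips with 3 to 60 N. Pads are 32 mm wide; open, the fingers measure 118 mm over their backs; the gripper's body (76 mm by 178 mm) begins 60 mm behind the grasp point.
Start: joints at [72.365, 18.312, 89.639, -0, 72.044, -1.146], TCP at [163.212, 551.367, 213.976] pointing down, gripper open.
Joint ranges: [-177.97, 177.97], [-48.28, 115.42], [12.27, 149.76], [-77.06, 257.06], [2.81, 150.46], [-146.56, 146.56]. Speed limits (degrees/s): [147.25, 147.25, 180, 180, 180, 180].

INTERFACE

Orientations are given as [roll, pitch, yaw] about the fixed x, y, z axes, in that order (R = Rz(yaw) Ry(pitch) Rx(roll)).
In Python, from workcell import env gives the robot as it stands.
- The arm moves only by the shell command python3 -m jog 'ROWS' [FORCE]. ROWS is a JSON object of lists of equal length, an entry for each row: "jaw": the finger opening in mm, from 0 to 91.2; "slide": the shift along the tool's x, y, z in units of 30 mm (1.0 is 30 mm), a list of three; "spin": the turn about the tool's z in units of 8 degrees (1.0 is 8 degrees). In form: {"jaw": [jaw, ...], "slide": [[dx, dy, dz], ...], "spin": [spin, ...]}. A call has 1 to 10 rows; each row shifts and turns the commanded pose from where the row before left it, along the tool's axes as they then stand; what a row does not reach is not made up. A row lasts 1/10 s, in which the tool goes at most 50 mm and 8.59 degrees, less where a joint would pass 70% of its speed; a pose out of reach is approached as far as the arm can. A call is refused whole if a number of a shift passes 1 or a number of a turn 1, either way. A call with a gripper value outside its range is refused whole. The fingers move at their own pace and stop on an object; FORCE is the grip in N (left out, the last holds). Time passes only in rows, so rows that do not move let the fingers close. It gives the time, the measured TCP pose, the force, the opening and the grip force at its end, in the units of the state.
- env.state(): the state, without advancing time (a new reading comes with each control period).
- env.grab_frame(name): name is "scene" or "top" or "wrist"; returns the picture (384x512x3 uint8, red, green, blue); there is no depth.
- env.camera_model(name): a dict with "fx", "fy", "cx", "cy" (pixels), "camera_from_world" (4x4, takes a point from world to camera coordinates). Camera axes: x right, y up, looking along -z (the intrinsics and any distortion apply to the point x, -y, -z); pixel columns grow to the right and rows downward; lengths in mm; the calibration is good to about 2 mm. A picture is of the moment at which its call begins: read the wrist's pose just before it. camera_model takes no time and is no camera call; for the wrist camera it gives the pose at the moment of the call.
- env.job_done(): hands the job in; it is judged then, once.
The state is a dict: "time_s": time; "qpos": joint angles; "qvel": joint speeds; "effort": joint torques, N m; "ee_pos": TCP position; "ee_rot": TCP orientation; "force": force on the tool from outside, world axes, zero at the start; "torque": the same for the moment, N m; "gripper_width": finger opening in mm; "gripper_force": force on a finger pad.
Only numpy, scipy, OpenCV 4.12 (cv2) and the standard library are available. Lean on these libraries where they do the work, as an engineer would, in place of code of your own. Each camera call takes 0.05 s, during which the arm holds its last target. There are 200 camera calls.

## Working session

There is one attempt and no reset: what is moved stays moved. The work goes in short steps, Python scripts to look and compute and a shell command to move; the robot and the scene stay as the last step left them, time stands still between calls to the robot, and variables do not carry over. Pictures are saved under pics/ and viewed, at most 13 in all, crops included, and the job is handed in when it is done.

```bash
ls; mkdir -p pics
python3 - <<'E'
from workcell import env
import cv2,numpy as np,json,pickle
s=env.state();print(s['time_s'],s['ee_pos'],s['ee_rot'])
d={}
for n in("scene","top"):
    m=env.camera_model(n);f=env.grab_frame(n);d[n]=(m,f);cv2.imwrite(f'pics/{n}0.png',f[:,:,::-1]);print(n,m)
pickle.dump(d,open('d0.pkl','wb'))
E
```

```text
pics
0.0 [163.07382288 550.87238001 213.12446537] [-1.79899628e+02 -1.60259127e-03  1.63511008e+02]
scene {'fx': 432.699339584329, 'fy': 432.699339584329, 'cx': 258.7970766483699, 'cy': 190.34596544944895, 'camera_from_world': array([[ 8.13084092e-01, -5.81660646e-01,  2.37729378e-02,
        -2.54195964e+02],
       [ 3.26525664e-01,  4.89486252e-01,  8.08569230e-01,
        -3.86429224e+02],
       [-4.81949427e-01, -6.49672304e-01,  5.87920614e-01,
        -4.91220174e+02],
       [ 0.00000000e+00,  0.00000000e+00,  0.00000000e+00,
         1.00000000e+00]])}
top {'fx': 424.67423493442095, 'fy': 424.67423493442095, 'cx': 255.8734277445524, 'cy': 185.97881164719422, 'camera_from_world': array([[ 9.56290129e-03, -9.99953476e-01, -1.26351474e-03,
         2.81394924e+02],
       [ 9.93555940e-01,  9.35899153e-03,  1.12955755e-01,
        -4.95954341e+02],
       [-1.12938675e-01, -2.33555732e-03,  9.93599215e-01,
        -9.01153444e+02],
       [ 0.00000000e+00,  0.00000000e+00,  0.00000000e+00,
         1.00000000e+00]])}
```

View pics/top0.png

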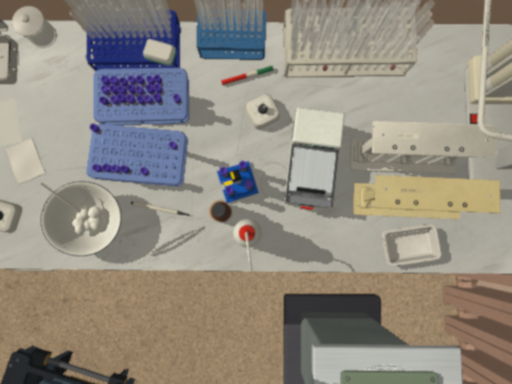

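View pics/scene0.png

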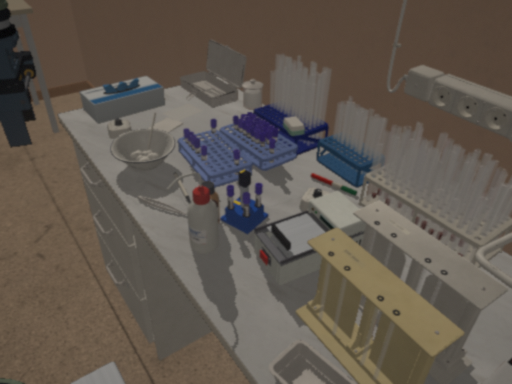

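The top view shows the reader at about (315,160) with its red paddle at (307,207) facing the robot. The blue carrier is at (238,182), amber bottle (220,211), wash bottle (247,233), timer (262,110).

```bash
cat > h.py <<'E'
import numpy as np,cv2
def ray(m,uv,z):
    T=m['camera_from_world'];R=T[:3,:3];c=-R.T@T[:3,3]
    d=R.T@np.array([(uv[0]-m['cx'])/m['fx'],-(uv[1]-m['cy'])/m['fy'],-1.])
    return (c+d*(z-c[2])/d[2])[:2]
def proj(m,p):
    T=m['camera_from_world'];q=T[:3,:3]@np.array(p,float)+T[:3,3]
    return np.array([m['cx']+m['fx']*q[0]/-q[2],m['cy']-m['fy']*q[1]/-q[2]])
def blobs(f,lo,hi,amin=3):
    h=cv2.cvtColor(f,cv2.COLOR_RGB2HSV);k=cv2.inRange(h,lo,hi)
    n,l,s,c=cv2.connectedComponentsWithStats(k)
    return [(s[i,4],c[i].round(1),s[i,:4]) for i in range(1,n) if s[i,4]>=amin],l
E
python3 - <<'E'
import pickle,cv2;from h import *
m,f=pickle.load(open('d0.pkl','rb'))['top']
c=f[90:270,190:370];cv2.imwrite('pics/c0.png',cv2.resize(c,None,fx=3.3,fy=3.3,interpolation=cv2.INTER_CUBIC)[:,:,::-1])
for nm,lo,hi in(('yellow',(22,120,120),(35,255,255)),('red',(0,150,90),(8,255,255)),('blue',(108,150,60),(125,255,255))):
    for a,uv,bb in blobs(f,lo,hi)[0]:
        if 190<uv[0]<370 and 90<uv[1]<270: print(nm,a,uv,bb,[ray(m,uv,z).round(0) for z in(0,62,122)])
E
```

```text
yellow 21 [232.  175.2] [230 172   5   7] [array([521., 340.]), array([512., 337.]), array([504., 333.])]
yellow 28 [228.1 182.5] [224 180   9   5] [array([504., 349.]), array([496., 345.]), array([489., 341.])]
red 23 [306.4 207.3] [301 206  12   3] [array([449., 172.]), array([445., 180.]), array([442., 187.])]
red 141 [246.5 231.9] [239 226  15  14] [array([393., 306.]), array([393., 305.]), array([393., 303.])]
blue 480 [240.6 184. ] [224 162  34  40] [array([501., 321.]), array([493., 318.]), array([486., 316.])]
blue 51 [223.1 176.9] [218 172  13  10] [array([516., 360.]), array([508., 355.]), array([500., 351.])]
```

View pics/c0.png

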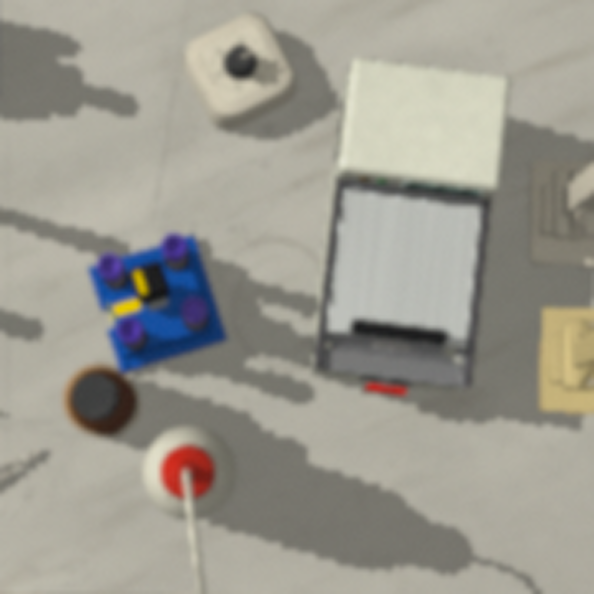

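The enlarged view shows the reader at roughly yaw -6°, shutter tab at crop (400,332), red paddle at (385,388). The carrier's stripe faces left (+y), so its yaw is about 107°. I'll swing over to the reader and turn the fingers along its x axis.

```bash
python3 -m jog '{"jaw":[91,91,91,91,91,91,91,91,91,91],"slide":[[-0.9,-0.7,-0.3],[-0.9,-0.7,-0.3],[-0.9,-0.7,-0.3],[-0.9,-0.7,-0.3],[-0.9,-0.7,-0.3],[-0.9,-0.7,-0.3],[-0.9,-0.7,-0.3],[-0.9,-0.7,-0.3],[-0.9,-0.7,0],[-0.9,-0.7,0]],"spin":[0,0,0,0,0,0,0,0,0,0]}'
python3 -m jog '{"jaw":[0,0,0],"slide":[[-0.9,-0.7,0],[-0.9,-0.7,0],[-0.9,-0.7,0]],"spin":[0,0,0]}'
python3 -m jog '{"jaw":[0,0,0,0,0,0,0,0,0,0],"slide":[[0,0,0],[0,0,0],[0,0,0],[0,0,0],[0,0,0],[0,0,0],[0,0,0],[0,0,0],[0,0,0],[0,0,0]],"spin":[1,1,1,1,1,1,1,1,1,1]}'
python3 - <<'E'
from workcell import env
import cv2,pickle;from h import *
s=env.state();m=env.camera_model('wrist');f=env.grab_frame('wrist')
print(s['time_s'],s['ee_pos'],s['ee_rot'],s['gripper_width'])
pickle.dump((m,f,s),open('w1.pkl','wb'));cv2.imwrite('pics/w1.png',f[:,:,::-1])
T=m['camera_from_world'];print(-T[:3,:3].T@T[:3,3],T[:3,:3].round(2))
E
```

```text
time_s: 1.1
ee_pos: [363.0, 272.1, 286.0]
ee_rot: [180.0, 0.0, 163.5]
force: [-0.2, -0.4, -0.2]
gripper_width: 91.1
gripper_force: 0.0
time_s: 1.4
ee_pos: [422.7, 188.6, 285.7]
ee_rot: [-180.0, -0.0, 163.5]
force: [0.3, 0.8, -0.3]
gripper_width: 69.8
gripper_force: 0.0
time_s: 2.4
ee_pos: [422.0, 189.8, 285.6]
ee_rot: [-180.0, 0.0, 83.2]
force: [-0.0, -0.4, -0.9]
gripper_width: 0.0
gripper_force: 0.0
2.4 [422.01439931 189.8353766  285.55676622] [-1.79954807e+02  2.30054756e-02  8.31807253e+01] 0.03867760285828698
[431.76988182 268.73288786 456.40407436] [[ 0.99 -0.12 -0.  ]
 [ 0.11  0.95 -0.28]
 [ 0.04  0.28  0.96]]
```

View pics/w1.png

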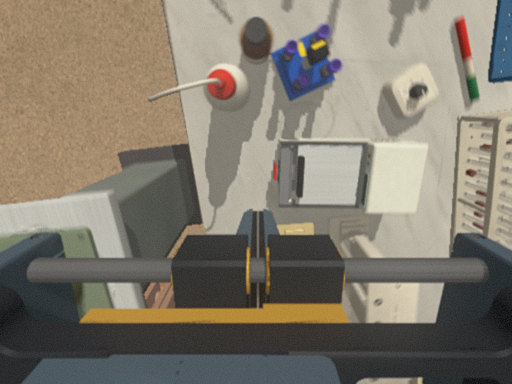

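The wrist view shows the reader: paddle (275,170), tab (300,176), cowl (395,178). The carrier is at (306,62) and the closed fingers at (258,215). I'll enlarge these parts and measure edges.

Run:
```python
import cv2,pickle;from h import *
m,f,s=pickle.load(open('w1.pkl','rb'))
a=cv2.resize(f[125:225,265:435],None,fx=4.7,fy=4.7,interpolation=cv2.INTER_CUBIC)
b=cv2.resize(f[20:110,265:350],None,fx=3,fy=3,interpolation=cv2.INTER_CUBIC)
cv2.imwrite('pics/c1.png',a[:,:,::-1])
for nm,lo,hi in(('yellow',(20,120,120),(35,255,255)),('red',(0,150,90),(8,255,255)),('blue',(105,150,60),(125,255,255)),('purple',(126,90,40),(150,255,255))):
    for A,uv,bb in blobs(f,lo,hi,12)[0]:
        if uv[1]<225 and uv[0]>190: print(nm,A,uv,bb,[ray(m,uv,z).round(1) for z in(34,62,89,122)])
# cowl top: bright quad
g=cv2.cvtColor(f,cv2.COLOR_RGB2HSV);k=cv2.inRange(g,(0,0,195),(180,60,255));k[:, :360]=0;k[225:]=0
n,l,st,c=cv2.connectedComponentsWithStats(k)
i=l[178,395];print('cowl',st[i])
cn=cv2.findContours((l==i).astype('uint8'),0,2)[0][0];r=cv2.minAreaRect(cn);print(r)
for p in cv2.boxPoints(r):print(p,ray(m,p,94).round(1))
```

```text
yellow 90 [318.   44.6] [311  40  15  10] [array([526.1, 349.2]), array([519.8, 343.9]), array([513.8, 338.7]), array([506.4, 332.4])]
yellow 70 [302.   49.8] [299  43   8  13] [array([503.3, 345.3]), array([498.5, 340.2]), array([494. , 335.3]), array([488.4, 329.3])]
red 334 [462.9  38.6] [456  19  15  40] [array([727.4, 332.7]), array([707.8, 328.5]), array([688.9, 324.4]), array([665.8, 319.4])]
red 451 [222.2  83.3] [208  70  27  29] [array([384.4, 315. ]), array([387.5, 311.9]), array([390.6, 309. ]), array([394.3, 305.4])]
red 38 [274.7 170.5] [274 163   3  17] [array([447.5, 176.8]), array([446.4, 182.9]), array([445.4, 188.8]), array([444.2, 196. ])]
blue 42 [306.1  41.3] [303  36   7  12] [array([509.8, 355.4]), array([504.6, 349.6]), array([499.6, 344.1]), array([493.5, 337.3])]
blue 51 [277.   54.4] [273  49  11  14] [array([467.6, 343.6]), array([465.2, 338.7]), array([463. , 333.9]), array([460.2, 328. ])]
blue 242 [294.   67.6] [288  53  14  31] [array([490.2, 323.6]), array([486.3, 319.9]), array([482.6, 316.4]), array([478. , 312.1])]
blue 156 [316.9  71.7] [312  60 
[... 352 characters left out ...]
y([512.2, 344.3])]
purple 107 [290.7  47.5] [285  40  12  16] [array([487.7, 350.1]), array([484. , 344.7]), array([480.4, 339.5]), array([476. , 333.2])]
purple 105 [333.7  65.9] [327  60  14  13] [array([546.9, 319.1]), array([539.3, 315.7]), array([531.9, 312.5]), array([522.9, 308.6])]
purple 89 [303.1  80.5] [297  75  13  12] [array([502. , 304.8]), array([497.3, 302.4]), array([492.8, 300.1]), array([487.3, 297.3])]
cowl [ 360  137   78   78 4145]
((399.6336669921875, 174.83663940429688), (81.9910659790039, 71.94119262695312), 84.2894058227539)
[359.76236 137.62376] [561.3 220.7]
[431.34653 130.46535] [654.5 218.9]
[439.50497 212.04951] [673.1 101.9]
[367.9208  219.20793] [571.5 102.8]
```

View pics/c1.png

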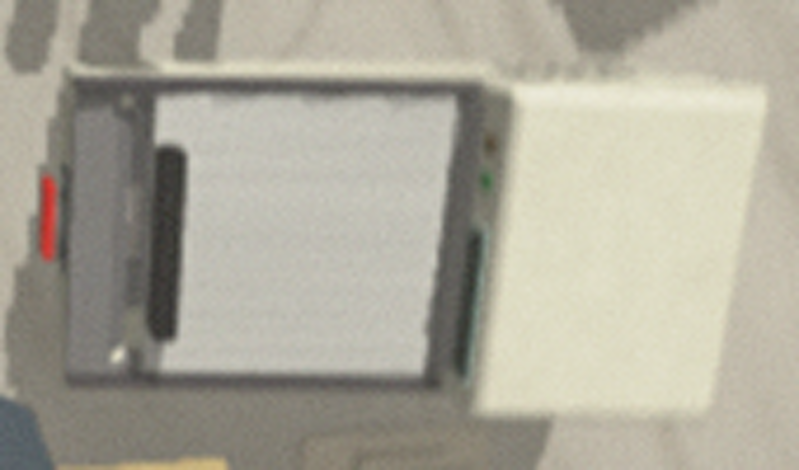

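The crop shows the cowl top corners at (510,85), (766,88), (712,412) and (475,412), with deck front corners at (70,72) and (68,382). The tab spans x 150–187, y 147–338.

Run:
```python
import pickle;from h import *
m,f,s=pickle.load(open('w1.pkl','rb'))
W=lambda x,y,z:ray(m,(265+x/4.7-.4,125+y/4.7-.4),z)
img=np.array([W(510,85,94),W(475,412,94),W(766,88,94),W(712,412,94),W(70,72,68),W(68,382,68)])
mod=np.array([[64,50],[64,-50],[138,50],[138,-50],[-58,50],[-58,-50]])
print(img.round(1))
def fit(a,b):
    A=a-a.mean(0);B=b-b.mean(0);th=np.arctan2((A[:,0]*B[:,1]-A[:,1]*B[:,0]).sum(),(A*B).sum())
    R=np.array([[np.cos(th),-np.sin(th)],[np.sin(th),np.cos(th)]]);t=b.mean(0)-R@a.mean(0);return R,t,np.degrees(th)
for ix in(range(6),range(4),[0,1,4,5]):
    ix=list(ix);R,t,th=fit(mod[ix],img[ix]);print(t.round(1),th.round(2),(img[ix]-(mod[ix]@R.T+t)).round(1).tolist())
R,t,th=fit(mod,img)
for p in((153,147),(187,147),(150,338),(175,338)):print(R.T@(W(*p,82)-t))
d=pickle.load(open('d0.pkl','rb'));mt=d['top'][0]
T=lambda x,y,z:ray(mt,(190+x/3.3-.35,90+y/3.3-.35),z)
im2=np.array([T(338,170,94),T(495,190,94),T(355,58,94),T(506,75,94),T(318,370,68),T(470,385,68)])
R,t,th=fit(mod,im2);print('top',t,th,(im2-(mod@R.T+t)).round(1).tolist())
```

```text
[[578.8 211.9]
 [568.4 113.9]
 [650.6 202.5]
 [639.9 105.5]
 [457.4 227.5]
 [447.3 128.7]]
[509.4 170.7] -6.83 [[-0.1, -0.8], [1.4, 0.5], [-1.8, -1.4], [-0.6, 0.8], [-0.3, 0.2], [1.4, 0.8]]
[509.1 169.9] -6.51 [[0.5, -0.4], [1.4, 0.9], [-1.3, -1.4], [-0.6, 0.9]]
[510.  170.9] -6.67 [[-0.6, -1.2], [0.6, 0.2], [-0.8, 0.2], [0.7, 0.8]]
[-34.36292589  29.61278735]
[-24.29719009  29.62295981]
[-32.80103601 -29.67782227]
[-25.07119127 -29.66713547]
top [509.39709928 169.21963152] -6.00056726118007 [[1.0, 0.1], [-0.3, 1.9], [-0.7, -2.9], [-0.4, 1.8], [-0.7, -2.2], [1.1, 1.3]]
```

```bash
python3 -m jog '{"jaw":[0,0,0,0,0,0,0,0,0],"slide":[[-0.15,0.55,0.9],[-0.15,0.55,0.9],[0,0,0.9],[0,0,0.9],[0,0,0.9],[0,0,0.9],[0,0,0.9],[0,0,0.9],[0,0,0]],"spin":[0,0,0,0,0,0,0,0,0]}'
```

```text
time_s: 3.35
ee_pos: [451.2, 176.3, 66.8]
ee_rot: [-179.6, 0.2, 83.6]
force: [0.0, -0.5, 0.3]
gripper_width: 0.3
gripper_force: 0.0
```

```bash
python3 -m jog '{"jaw":[0,0,0,0,0,0,0,0,0,0],"slide":[[0,0.3,-0.1],[0,0.3,0],[0,0.3,0],[0,0.3,0],[0,0.3,0],[0,0.3,0],[0,0.3,0],[0,0.3,0],[0,0.3,0],[0,0,0]],"spin":[0,0,0,0,0,0,0,0,0,0]}'; python3 -m jog '{"jaw":[0,0,0],"slide":[[0,0.2,0],[0,0.1,0],[0,0,0]],"spin":[0,0,0]}'
```

```text
time_s: 4.35
ee_pos: [536.3, 168.0, 72.8]
ee_rot: [179.9, -0.0, 83.5]
force: [-0.5, 0.3, -0.3]
gripper_width: 0.4
gripper_force: 0.0
time_s: 4.65
ee_pos: [543.9, 167.0, 72.8]
ee_rot: [180.0, -0.0, 83.5]
force: [-0.7, -0.3, -0.0]
gripper_width: 0.2
gripper_force: 0.1
```

```bash
python3 -m jog '{"jaw":[0,0,0,0],"slide":[[0,0.15,0],[0,0.1,0],[0,0,0],[0,0,0]],"spin":[0,0,0,0]}'
python3 - <<'E'
from workcell import env
import cv2
f=env.grab_frame('top');c=f[140:220,270:360];cv2.imwrite('pics/t2.png',cv2.resize(c,None,fx=5,fy=5,interpolation=cv2.INTER_CUBIC)[:,:,::-1])
E
```

```text
time_s: 5.05
ee_pos: [547.5, 166.6, 72.8]
ee_rot: [-179.6, 0.0, 83.5]
force: [-9.4, 1.9, 5.4]
gripper_width: 0.4
gripper_force: 4.7
```

View pics/t2.png

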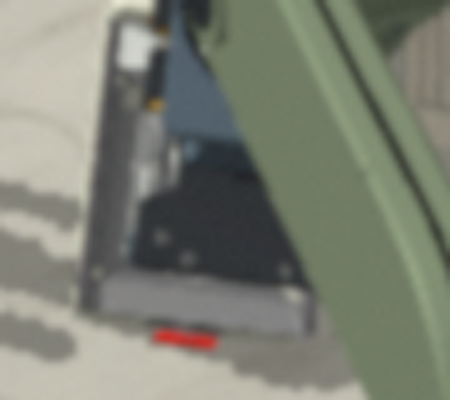

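The shutter reached its end stop (9 N). I'll back off, rise and check with the wrist camera.

```bash
python3 -m jog '{"jaw":[0,0,0,0,40,40,40,40,40,40],"slide":[[0,-0.5,0],[0,-0.3,-1],[0,0,-1],[0,0,-1],[0,0,-1],[0,0,-1],[0,0,-1],[0,0,-1],[0,0,0],[0,0,0]],"spin":[0,0,0,0,0,0,0,0,0,0]}'
python3 - <<'E'
from workcell import env
import cv2,pickle
s=env.state();m=env.camera_model('wrist');f=env.grab_frame('wrist');print(s['ee_pos'],s['ee_rot'])
pickle.dump((m,f,s),open('w2.pkl','wb'));c=f[80:270,140:400];cv2.imwrite('pics/w2.png',cv2.resize(c,None,fx=3,fy=3,interpolation=cv2.INTER_CUBIC)[:,:,::-1])
E
```

```text
time_s: 6.1
ee_pos: [527.5, 169.0, 283.4]
ee_rot: [179.9, -0.0, 83.5]
force: [0.5, 0.1, 0.6]
gripper_width: 39.3
gripper_force: 0.0
[527.52572706 169.02115489 283.40068191] [ 1.79887984e+02 -4.03170349e-02  8.35161225e+01]
```

View pics/w2.png

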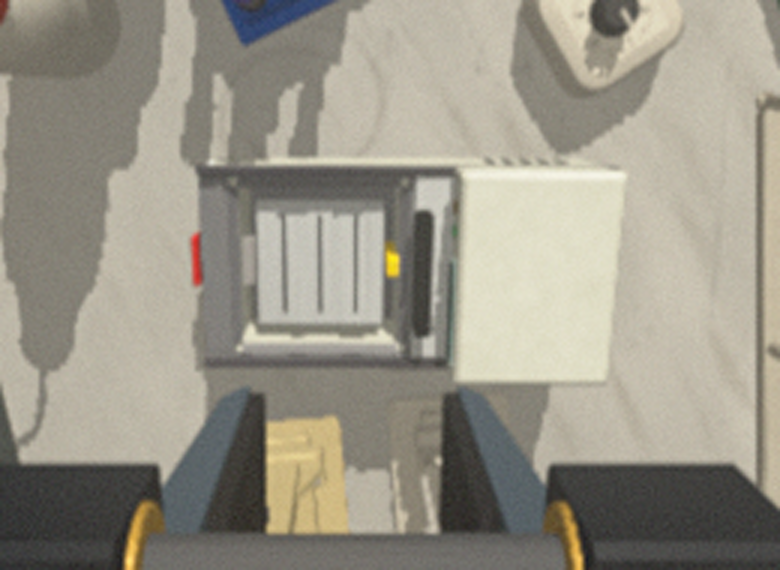

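The port is open: lift at crop (257–384, 203–325), yellow key (393,260), tab at (422,272), cowl corners (460,170), (624,170), (607,380), (456,380).

Run:
```python
import pickle;from h import *
m,f,s=pickle.load(open('w2.pkl','rb'))
W=lambda x,y,z:ray(m,(140+x/3-.33,80+y/3-.33),z)
mod=np.array([[64,50],[64,-50],[138,50],[138,-50],[-58,50],[-58,-50]])
img=np.array([W(460,170,94),W(456,380,94),W(624,170,94),W(607,380,94),W(200,167,68),W(205,366,68)])
def fit(a,b):
    A=a-a.mean(0);B=b-b.mean(0);th=np.arctan2((A[:,0]*B[:,1]-A[:,1]*B[:,0]).sum(),(A*B).sum())
    R=np.array([[np.cos(th),-np.sin(th)],[np.sin(th),np.cos(th)]]);t=b.mean(0)-R@a.mean(0);return R,t,np.degrees(th)
R,t,th=fit(mod,img);print(t,th,(img-(mod@R.T+t)).round(1).tolist())
# lift
h=cv2.cvtColor(f,cv2.COLOR_RGB2GRAY)
P=np.array([W(257,202,52),W(384,202,52),W(384,325,52),W(257,327,52)]);print('lift',P.round(1).tolist(),P.mean(0))
for nm,p,z in(('tabtop',(422,272),82),('key',(393,260),60)):print(nm,W(*p,z),R.T@(W(*p,z)-t))
```

```text
[510.75687669 170.69229241] -6.171913319035252 [[-0.3, -0.9], [1.2, 1.5], [-2.5, -1.1], [-1.6, 1.5], [3.1, -1.5], [0.1, 0.5]]
lift [[483.6, 204.2], [546.0, 197.2], [539.6, 134.4], [474.3, 140.7]] [510.87988514 169.13604345]
tabtop [559.65131873 166.50151283] [49.06159853  1.09025057]
key [547.32484904 169.33107655] [36.50236362  2.57817006]
```

```bash
python3 -m jog '{"jaw":[55,55,55,55,55,55,55,55,55],"slide":[[0.85,-0.22,0],[0.85,-0.22,0],[0.85,-0.22,0],[0.85,-0.22,0],[0.85,-0.22,0],[0.85,-0.22,0],[0,0,0],[0,0,0],[0,0,0]],"spin":[0,0,0,0,0,0,-1,-1,-1]}' >/dev/null; python3 -m jog '{"jaw":[55,55,55,55,55,55,55,55,55,55],"slide":[[0,0,0],[0,0,0],[0,0,0],[0,0,0],[0,0,0],[0,0,0],[0,0,0],[0,0,0],[0,0,0],[0,0,0]],"spin":[-1,-1,-1,-1,-1,-1,-1,-1,-1,-1]}'; python3 -m jog '{"jaw":[55,55,55],"slide":[[0,0,0],[0,0,0],[0,0,0]],"spin":[-1,-0.2,0]}'
python3 - <<'E'
from workcell import env
import cv2,pickle
from h import *
s=env.state();m=env.camera_model('wrist');f=env.grab_frame('wrist');print(s['ee_pos'],s['ee_rot'])
pickle.dump((m,f,s),open('w3.pkl','wb'))
u=proj(m,(506,326,100)).astype(int);print(u)
y0,x0=max(u[1]-80,0),max(u[0]-100,0)
c=f[y0:y0+160,x0:x0+200];print(x0,y0);cv2.imwrite('pics/w3.png',cv2.resize(c,None,fx=3.5,fy=3.5,interpolation=cv2.INTER_CUBIC)[:,:,::-1])
for nm,lo,hi in(('yellow',(20,120,120),(35,255,255)),('purple',(126,90,40),(150,255,255))):
    for A,uv,bb in blobs(f,lo,hi,40)[0]:
        print(nm,A,uv,bb,[ray(m,uv,z).round(1) for z in(34,89,122)])
E
```

```text
time_s: 8.05
ee_pos: [504.6, 325.1, 280.8]
ee_rot: [-179.9, -0.2, -172.2]
force: [-1.0, 0.1, -0.2]
gripper_width: 55.5
gripper_force: 0.0
time_s: 8.35
ee_pos: [504.7, 325.3, 281.7]
ee_rot: [-180.0, -0.1, -163.0]
force: [0.0, 0.2, 0.9]
gripper_width: 55.1
gripper_force: 0.0
[504.72892517 325.28541675 281.68356152] [-1.79972276e+02 -1.18075991e-01 -1.63002242e+02]
[257 175]
157 95
yellow 50 [147.8 164.1] [143 161  11   7] [array([552.9, 159.9]), array([536.6, 178.5]), array([526.8, 189.7])]
yellow 49 [271.6 167.2] [267 165  11   5] [array([500.7, 347.2]), array([491.3, 341.3]), array([485.6, 337.7])]
yellow 57 [263.9 180.6] [262 175   5  12] [array([525. , 342.1]), array([512.4, 336.8]), array([504.8, 333.7])]
purple 98 [243.8 158.9] [239 153  11  12] [array([500.9, 301.7]), array([491.4, 301.7]), array([485.8, 301.7])]
purple 86 [274.  158.1] [269 153  11  12] [array([485.9, 346.4]), array([478.4, 340.5]), array([473.9, 337.1])]
purple 94 [244.7 188.3] [240 182  11  13] [array([546.2, 316.4]), array([530.8, 314.5]), array([521.6, 313.3])]
purple 97 [274.4 187.8] [270 182  10  12] [array([531.4, 361.8]), array([518., 354.]), array([509.9, 349.3])]
purple 79 [379.7 217.6] [373 211  13  13] [array([529. , 545.1]), array([515.9, 513.2]), array([508., 494.])]
purple 337 [424.  233.9] [402 223  44  22] [array([534.3, 629. ]), array([520.5, 586.1]), array([512.2, 560.3])]
purple 91 [303.8 292.4] [300 285   9  15] [array([702.7, 473.5]), array([666.8, 451. ]), array([645.2, 437.5])]
```

View pics/w3.png

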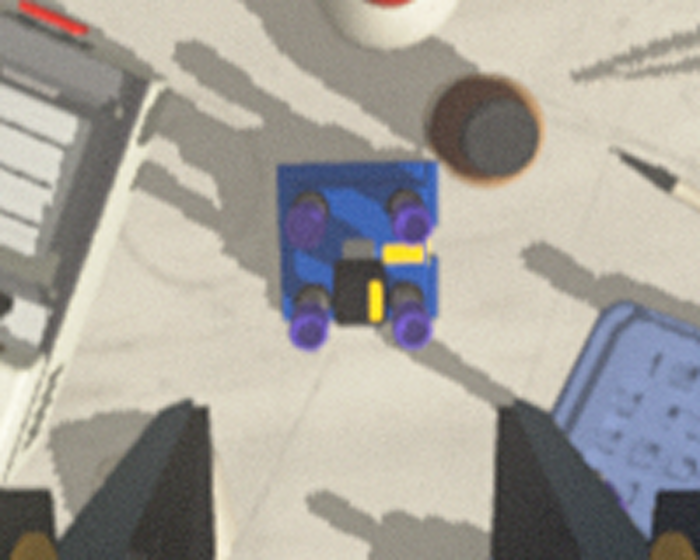

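The carrier is square under the gripper, with caps at crop (306,225), (410,222), (309,328), (412,326). The yellow bar is on the +y side, and the amber bottle at (490,130) is clear of the fingers. Going down on the grip.

```bash
python3 -m jog '{"jaw":[55,55,55,55,55,55,55,55,55],"slide":[[-0.03,0.07,0.9],[0,0,0.9],[0,0,0.9],[0,0,0.9],[0,0,0.9],[0,0,0.8],[0,0,0.4],[0,0,0.3],[0,0,0]],"spin":[-0.1,0,0,0,0,0,0,0,0]}'
```

```text
time_s: 9.3
ee_pos: [505.0, 327.6, 102.2]
ee_rot: [-180.0, -0.1, -162.1]
force: [-0.6, 0.7, -0.4]
gripper_width: 55.0
gripper_force: 0.0
```

```bash
python3 -m jog '{"jaw":[15,10,10,10,10,10,10,10],"slide":[[0,0,0.1],[0,0,0],[0,0,0],[0,0,0],[0,0,0],[0,0,0],[0,0,0],[0,0,0]],"spin":[0,0,0,0,0,0,0,0]}' 30
```

```text
time_s: 10.1
ee_pos: [505.5, 327.9, 100.4]
ee_rot: [180.0, 0.0, -162.1]
force: [0.1, 0.6, 4.4]
gripper_width: 19.6
gripper_force: 30.0
```

```bash
python3 -m jog '{"jaw":[10,10,10,10,10,10],"slide":[[0,0,-0.3],[0,0,-0.8],[0,0,-1],[0,0,-1],[0,0,-0.8],[0,0,-0.4]],"spin":[0,0,0,0,0,0]}'
python3 -m jog '{"jaw":[10,10,10,10,10,10,10,10,10,10],"slide":[[0.09,-0.31,0],[0.18,-0.63,0],[0.18,-0.63,0],[0.18,-0.63,0],[0.18,-0.63,0],[0.18,-0.63,0],[0.18,-0.63,0],[0.18,-0.63,0],[0.09,-0.31,0],[0,0,0]],"spin":[0,0,0,0,0,0,0,0,0,0]}'
python3 -m jog '{"jaw":[10,10,10,10,10,10,10,10,10,10],"slide":[[0,0,0],[0,0,0],[0,0,0],[0,0,0],[0,0,0],[0,0,0],[0,0,0],[0,0,0],[0,0,0],[0,0,0]],"spin":[0.5,1,1,1,1,1,1,1,1,1]}'
python3 -m jog '{"jaw":[10,10,10,10,10,10,10,10],"slide":[[0,0,0],[0,0,0],[0,0,0],[0,0,0],[0,0,0],[0,0,0],[0,0,0],[0,0,0]],"spin":[1,1,1,1,0.7,0.1,0,0]}'
python3 - <<'E'
from workcell import env
import cv2,pickle
from h import *
s=env.state();m=env.camera_model('wrist');f=env.grab_frame('wrist');print(s['ee_pos'],s['ee_rot'])
pickle.dump((m,f,s),open('w4.pkl','wb'))
cv2.imwrite('pics/w4.png',cv2.resize(f[60:340,60:460],None,fx=2,fy=2,interpolation=cv2.INTER_CUBIC)[:,:,::-1])
for nm,lo,hi in(('yellow',(20,120,120),(35,255,255)),('purple',(126,90,40),(150,255,255)),('blue',(105,150,60),(125,255,255))):
    for A,uv,bb in blobs(f,lo,hi,40)[0]: print(nm,A,uv,bb)
E
```

```text
time_s: 10.7
ee_pos: [505.8, 328.1, 231.3]
ee_rot: [180.0, 0.2, -162.1]
force: [0.6, -0.3, -2.1]
gripper_width: 19.7
gripper_force: 30.0
time_s: 11.7
ee_pos: [509.8, 168.8, 227.8]
ee_rot: [-180.0, -0.2, -162.2]
force: [-0.5, 0.9, -2.8]
gripper_width: 19.7
gripper_force: 30.0
time_s: 12.7
ee_pos: [510.2, 171.4, 228.3]
ee_rot: [-179.9, -0.0, 121.6]
force: [0.2, -0.1, -2.3]
gripper_width: 20.2
gripper_force: 30.0
time_s: 13.5
ee_pos: [510.4, 171.1, 228.7]
ee_rot: [-180.0, -0.0, 83.6]
force: [0.3, -0.2, -1.9]
gripper_width: 19.7
gripper_force: 30.0
[510.42868858 171.05613646 228.71618928] [-1.79976512e+02 -3.27412618e-04  8.36049736e+01]
yellow 53 [272.9 203.8] [270 200   8   8]
yellow 144 [266.4 247.9] [263 239   8  19]
yellow 135 [216.4 269.6] [214 248   7  45]
yellow 94 [298.8 270.2] [296 248   6  43]
yellow 2578 [256.5 314.5] [116 304 266  19]
purple 443 [229.1 196.2] [218 183  23  28]
purple 374 [286.1 196.1] [275 183  24  27]
blue 2190 [256.7 176.9] [220 158  76  62]
blue 55 [290.7 214.1] [286 209   8  14]
```

View pics/w4.png

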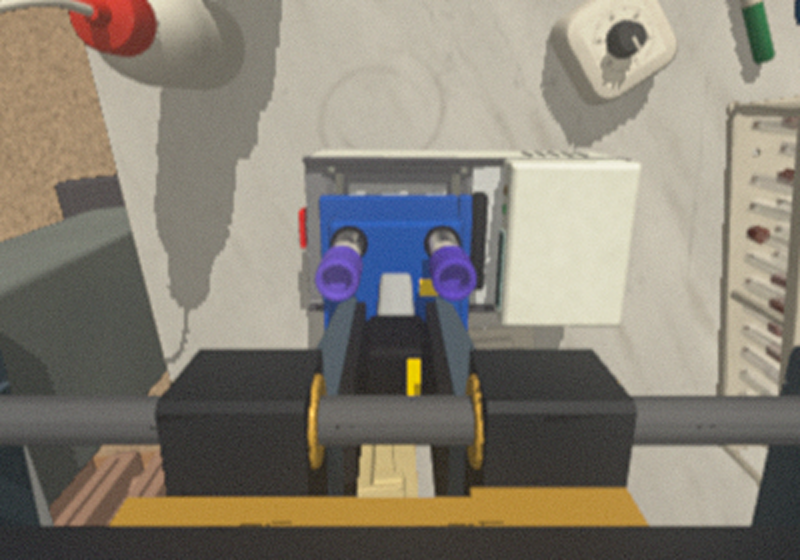

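The carrier hangs square in the fingers. The cap tops are at crop (340,278) and (456,276), the foot's far edge runs (320,196)–(472,196), and the yellow bar is to the right (+x of the reader).

Run:
```python
import pickle;from h import *
m,f,s=pickle.load(open('w4.pkl','rb'))
p=s['ee_pos'];yw=np.radians(s['ee_rot'][2]);X=np.array([np.cos(yw),np.sin(yw)]);Y=np.array([np.sin(yw),-np.cos(yw)])
for n,c,z in(('capL',(340,279),89),('capR',(456,277),89),('ftL',(320,195.5),8),('ftR',(472,195.5),8)):
    w=ray(m,(60+c[0]/2-.25,60+c[1]/2-.25),z+p[2]-100.2);d=w-p[:2];print(n,w.round(1),'tool',round(d@X,1),round(d@Y,1))
for t in((510.7,169.8),):
    d=np.array(t)-p[:2];print('to port',d@X,d@Y)
# TCP-projection check and deck front corners again in this view
W=lambda x,y,z:ray(m,(60+x/2-.25,60+y/2-.25),z)
R=np.array([[np.cos(np.radians(-6.4)),-np.sin(np.radians(-6.4))],[np.sin(np.radians(-6.4)),np.cos(np.radians(-6.4))]])
for c,q in(((306,158),(-58,50,68)),((640,163),(138,50,94)),((622,325),(138,-50,94)),((502,325),(64,-50,94)),((509,160),(64,50,94))):
    print(W(*c,q[2])-R@np.array(q[:2]))
```

```text
capL [493.1 193.3] tool 20.2 -19.7
capR [534.  189.5] tool 20.9 21.4
ftL [477.5 211.8] tool 36.8 -37.2
ftR [551.6 203.5] tool 36.9 37.3
to port -1.2181008736371917 0.4095350387683345
[513.66461189 169.22341038]
[508.69095633 169.56798447]
[510.43480073 171.70007289]
[511.24044744 171.51454443]
[509.53563036 171.0904462 ]
```

```bash
python3 -m jog '{"jaw":[10,10,10,10,10,10],"slide":[[0,0,0.5],[0,0,0.7],[0,0,0.6],[0,0,0.35],[0,0,0],[0,0,0]],"spin":[0,0,0,0,0,0]}'
python3 -m jog '{"jaw":[10,10,10,10,10],"slide":[[0,0,0.06],[0,0,0.06],[0,0,0.06],[0,0,0],[0,0,0]],"spin":[0,0,0,0,0]}'
```

```text
time_s: 14.15
ee_pos: [511.0, 171.0, 165.0]
ee_rot: [180.0, -0.0, 83.5]
force: [-0.7, 0.4, -1.5]
gripper_width: 19.4
gripper_force: 30.0
time_s: 14.65
ee_pos: [510.6, 170.9, 159.1]
ee_rot: [180.0, -0.0, 83.5]
force: [-0.6, -0.2, -2.4]
gripper_width: 19.4
gripper_force: 30.0
```

```bash
python3 -m jog '{"jaw":[10,10,10,10],"slide":[[0,0,0.06],[0,0,0.06],[0,0,0],[0,0,0]],"spin":[0,0,0,0]}'
python3 -m jog '{"jaw":[10,10,10,10],"slide":[[0,0,0.05],[0,0,0.05],[0,0,0],[0,0,0]],"spin":[0,0,0,0]}'
```

```text
time_s: 15.05
ee_pos: [510.5, 170.9, 155.3]
ee_rot: [-180.0, -0.0, 83.5]
force: [0.2, -0.3, -1.7]
gripper_width: 19.5
gripper_force: 30.0
time_s: 15.45
ee_pos: [510.6, 170.9, 152.4]
ee_rot: [180.0, -0.0, 83.5]
force: [-0.3, 0.2, -1.8]
gripper_width: 19.8
gripper_force: 30.0
```

```bash
python3 -m jog '{"jaw":[10,10,10,10],"slide":[[0,0,0.05],[0,0,0],[0,0,0],[0,0,0]],"spin":[0,0,0,0]}'
```

```text
time_s: 15.85
ee_pos: [510.6, 170.9, 151.2]
ee_rot: [180.0, -0.0, 83.5]
force: [-0.2, -0.6, 1.1]
gripper_width: 19.8
gripper_force: 30.0
```

On the lift. Letting go and rising.

```bash
python3 -m jog '{"jaw":[24,30,40,45,45,45,45,45,45],"slide":[[0,0,0],[0,0,0],[0,0,0],[0,0,0],[0,0,0],[0,0,-0.5],[0,0,-0.8],[0,0,-0.8],[0,0,0]],"spin":[0,0,0,0,0,0,0,0,0]}'
python3 - <<'E'
from workcell import env
import cv2,pickle
s=env.state();m=env.camera_model('wrist');f=env.grab_frame('wrist');pickle.dump((m,f,s),open('w5.pkl','wb'))
a=f[100:300,160:360];g=env.grab_frame('scene')[160:300,210:380]
cv2.imwrite('pics/w5.png',cv2.hconcat([cv2.resize(a,(400,400)),cv2.resize(g,(400,330)) if 0 else cv2.resize(g,(400,400))])[:,:,::-1])
E
```

```text
time_s: 16.75
ee_pos: [512.6, 171.5, 217.2]
ee_rot: [179.6, -0.2, 83.5]
force: [0.0, 0.1, -0.4]
gripper_width: 45.2
gripper_force: 0.0
```

View pics/w5.png

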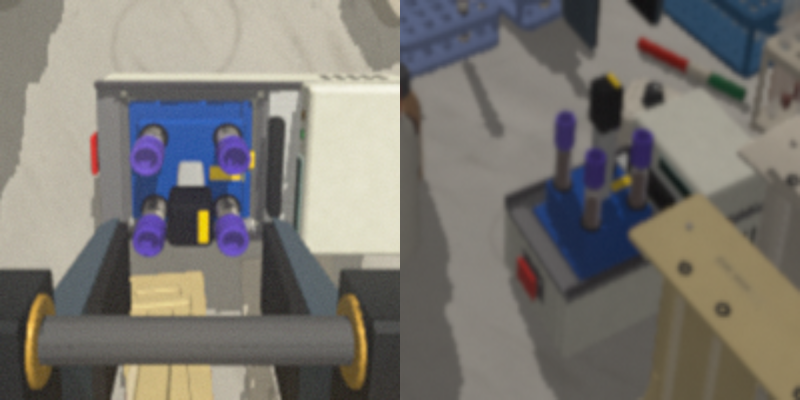

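The carrier sits level in the port with its notch towards the key. The fingers are clear of the grip, so I'll close them and press on the grip's top.

```bash
python3 -m jog '{"jaw":[0,0,0,0,0,0,0,0,0],"slide":[[0,0,0],[0,0,0],[0,0,0],[0,0,0],[0,0,0.4],[0,0,0.5],[0,0,0.3],[0,0,0],[0,0,0]],"spin":[0,0,0,0,0,0,0,0,0]}'
python3 -m jog '{"jaw":[0,0,0,0,0,0,0,0,0,0],"slide":[[0,0,0.1],[0,0,0.1],[0,0,0.1],[0,0,0.1],[0,0,0.1],[0,0,0.1],[0,0,0.1],[0,0,0.1],[0,0,0],[0,0,0]],"spin":[0,0,0,0,0,0,0,0,0,0]}'
```

```text
time_s: 17.75
ee_pos: [510.6, 170.9, 177.8]
ee_rot: [-180.0, 0.0, 83.5]
force: [0.3, -0.1, -0.2]
gripper_width: 0.2
gripper_force: 0.0
time_s: 18.75
ee_pos: [511.9, 171.1, 155.1]
ee_rot: [179.8, -0.1, 83.5]
force: [1.5, -0.1, 6.0]
gripper_width: 0.5
gripper_force: 2.9
```

```bash
python3 -m jog '{"jaw":[0,0,0,0,0,0],"slide":[[0,0,0.1],[0,0,0.1],[0,0,0.05],[0,0,0],[0,0,0],[0,0,0]],"spin":[0,0,0,0,0,0]}'
```

```text
time_s: 19.35
ee_pos: [511.9, 171.1, 148.1]
ee_rot: [179.8, -0.1, 83.5]
force: [0.3, -0.7, 8.9]
gripper_width: 0.7
gripper_force: 4.3
```

```bash
python3 -m jog '{"jaw":[0,0,0,0,0,0],"slide":[[0,0,0.05],[0,0,0.05],[0,0,0.03],[0,0,0],[0,0,0],[0,0,0]],"spin":[0,0,0,0,0,0]}'
```

```text
time_s: 19.95
ee_pos: [512.1, 171.2, 146.1]
ee_rot: [179.7, -0.1, 83.5]
force: [-2.5, -1.7, 18.6]
gripper_width: 0.1
gripper_force: 9.3
```

Bottom reached: the force jumped at 146 mm. I'll lift off and check.

```bash
python3 -m jog '{"jaw":[0,0,0,0,0,0,0,0],"slide":[[0,0,-0.1],[0,0,-0.2],[0,0,-0.5],[0,0,-0.9],[0,0,-0.9],[0,0,0],[0,0,0],[0,0,0]],"spin":[0,0,0,0,0,0,0,0]}'
python3 - <<'E'
from workcell import env
import cv2,pickle
from h import *
m=env.camera_model('wrist');f=env.grab_frame('wrist')
a=f[100:300,160:360];g=env.grab_frame('scene')[160:300,210:380]
cv2.imwrite('pics/w6.png',cv2.hconcat([cv2.resize(a,(400,400)),cv2.resize(g,(400,400))])[:,:,::-1])
for A,uv,bb in blobs(f,(126,90,40),(150,255,255),80)[0]: print(A,uv,[ray(m,uv,z).round(1).tolist() for z in(117,141)])
E
```

```text
time_s: 20.75
ee_pos: [509.7, 170.6, 219.2]
ee_rot: [-179.9, 0.1, 83.5]
force: [0.1, -0.8, -0.5]
gripper_width: 0.3
gripper_force: 0.0
199 [239.2 170. ] [[493.0, 194.8], [495.3, 199.6]]
169 [278.5 169.8] [[533.3, 190.4], [532.1, 195.7]]
172 [239.3 207. ] [[487.8, 154.6], [490.6, 163.0]]
211 [277.7 207.3] [[528.7, 149.7], [527.9, 158.5]]
```

View pics/w6.png

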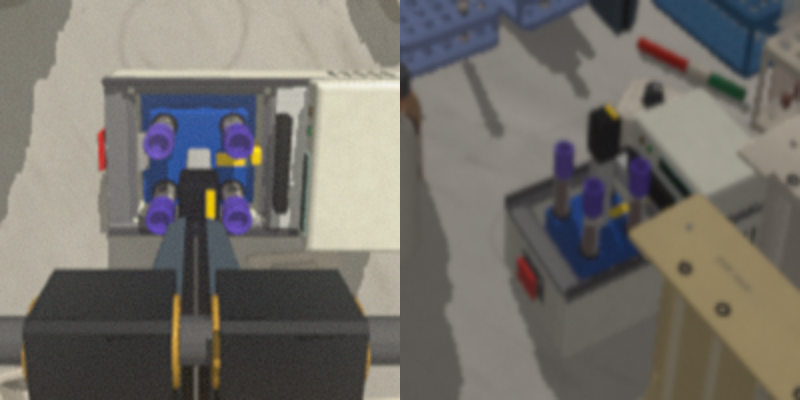

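The carrier stays sunk and level in the well after release. Cap spacing fits the caught height, and the shutter is open with the arm clear.

```bash
python3 -c "
from workcell import env
print(env.job_done())"
```

```text
the job is handed in; nothing more can be done
None
```

I handed the job in at about 21 s: shutter fully open, carrier set on the lift with its notch over the key, then pressed down and still held down after I lifted off; no verdict came back.

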